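Move the row of spice pots to the clean rack, back to front

ROBOT

A 6-joint arm with a two-finger parallel gripper is mounted at the origin on a cart in front of the work surface, level with it; the furniture and walls round the work are solid. World frame = base frame: x ahead of the robot, y to its left, z up, the work surface at z = 0. Lengths are in mm, angles in rad, forces in N, time in s.
With the tool pointing down it reaches from about 400 to 825 mm from the base axis. Payload 7 kg.
Tool frame: the origin (TCP) lies where the fingers leave the gripper's body, on its centre line; the fingertips stand 73 mm ahead of it and the grasp point (between the pads) lies 54 mm ahead of it; z points along the fingers, y is the line along which they close (so a half turn about z gives the same grasp; the last joint's range is limited). The gripper opens to 85 mm and grips with 20 to 120 N. Pads are 22 mm wide; open, the fingers measure 114 mm over their backs; the gripper's body (76 mm by 85 mm) begins 54 mm behind the grasp point. The pads swing forward as they close: fully open they stand 13 mm farther back than shut.
Start: joints at [-1.009, 0.359, 0.012, 0, -1.224, -0.288], TCP at [182.488, -649.841, 303.902] pointing down, gripper open.
Joint ranges: [-3.07, 3.07], [-1.43, 2.12], [-1.02, 1.25], [-3.03, 1.67], [-3.05, -0], [-3.03, 3.03]. Speed limits (rad/s): [2.39, 2.39, 3.01, 3.14, 3.14, 3.14].

INTERFACE

Orientations are given as a unit quaternion [w, x, y, z].
In Python, from station import state, capture, finish_job, look_for, pinpoint gives the robot as it stands. The module is installed in compiled form; this text tells all that it offers.
- The arm moves only by the tool arm_command, never from a script. Its argument "commands" is one flat list of numbers, 7 for each row, row after row: the opening, from 0 (shut) to 1 (fully open), then the shift along the tool's x, y, z in a scale on which 1.0 is 1 m, then the turn, a rotation vector about the tool's x, y, z in shares of 180 degrees (1.0 is 180 degrees). In form: [fingers, dx, dy, dz, ax, ay, az, fingers, dx, dy, dz, ax, ay, az, ...]. A call has 1 to 12 rows; each row is the pose to reach, as a shift and turn from the pose commanded when the call began, along the tool's axes at that moment; what a row does not reach only later rows make up. A row lasts 1/8 s, in which the tool goes at most 62.5 mm and 10.7 degrees, less where a joint would pass 70% of its speed; a pose out of reach is approached as far as the arm can. A shift or turn number past 1, either way, is cut back to 1. A call with a gripper value outside its range is refused whole. The fingers move at their own pace and stop on an object; "force" is the grip in N (left out, the last holds). Time passes only in rows, so rows that repeat a pose let the fingers close. It gives the time, the measured TCP pose, the force, the opening and the grip force at its end, in the units of the state.
- state(): the state, without advancing time (a new reading comes with each control period).
- capture(name): name is "scene" or "top" or "wrist"; returns a dict with "frame" (480x640x3 uint8, red, green, blue), "K" (3x3 intrinsics, pixels), "dist_coeffs" ([k1, k2, p1, p2, k3] as OpenCV has them; the pictures are not rectified), "rvec" (rotation vector, rad) and "tvec" (3), from world to camera coordinates, as OpenCV has them. Camera axes: x right, y down, z forward; pixel columns grow to the right and rows downward; lengths in mm; the calibration is good to about 2 mm. A picture is of the moment at which its call begins. There is no depth.
- finish_job(): hands the job in; it is judged then, once.
Trained networks look in a picture, given as the dict that the camera call returned (one of the last four; its "shot" number tells which), for a name from the list of things; names that differ only in an ending like _2 or _b are one class to them, and where a whole thing is asked for, a point or a joint stands for the part that bears it (a point fixed in the world has none). Each returns a list of dicts, best first, with "p" (0 to 1); they miss things now and then, are a little off and sometimes report something else, mostly with a low value. They report only what shows in the picture. A call takes as long as a camera call. They do not tell look-alikes from the thing itself.
- look_for(thing, picture): "at" ([x, y, z] in mm, in the coordinates of the camera as it stood for that picture, good to about 4 mm: the middle of the surface that is visible of it).
- pinpoint(thing, picture): "at" ([x, y, z] in mm, in the coordinates of the camera as it stood for that picture, good to about 4 mm: a listed point, or the origin of a listed thing).
The state is a dict: "time": time; "joint_pos": joint angles; "joint_velocities": joint speeds; "tau": joint torques, N m; "tool_pos": TCP position; "orientation": TCP orientation; "wrist_force": force on the tool from outside, world axes, zero at the start; "wrist_torque": the same for the moment, N m; "grip_width": opening from 0.0 (shut) to 1.0 (fully open); "gripper_force": force on a finger pad.
Only numpy, scipy, OpenCV 4.12 (cv2) and the standard library are available. Lean on these libraries where they do the work, as an engineer would, in place of code of your own. Each camera call takes 0.05 s, during which the arm holds its last target. There are 200 camera calls.

TASK

Move the four pots from the old dark rack with the cork coasters onto the empty light wooden rack, each upright and centred on one of its four marked rings, in reverse order so that those at the back come to the front: the pot now at the end of its row nearest you goes to the far end, the second to the third place, the third to the second, and the farthest to the near end. Set each one down rather than dropping it, and tip none over.

Things in the scene. Friction and masses are not known exactly. Their poses are not given: they have to be found in the camera images.
- old_rack: flat dark wooden board, 320 mm long (its x, pointing away from the robot within 0.4 rad), 100 mm wide (its y), top 12 mm above the table; origin under its centre at table height. Fixed, left or right. Four cork coasters in a row, centred at x = -112.5, -37.5, 37.5, 112.5 mm, y = 0, carry the pots.
- clean_rack: empty light wooden tray, 320 mm long (its x, pointing away from the robot within 0.4 rad), 112 mm wide (its y); lips 7 to 10 mm wide all round, tops 23 mm above the table; flat floor 12 mm above it; origin under its centre at table height. Fixed, left or right. Four flush dark rings, 68 mm across, mark the places: x = -112.5, -37.5, 37.5, 112.5 mm, y = 0 (negative is nearest the robot).
- dark_lid_jar: round glass spice jar with a dark brown screw lid, 41 mm across, 105 mm tall, the tallest of the four; 0.11 kg. Loose; stands upright; origin at the centre of its underside, z up.
- yellow_lid_jar: square-bodied glass spice jar with a round mustard-yellow lid, 42 x 42 mm, 96 mm tall; 0.11 kg. Loose; stands upright; origin at the centre of its underside, z up.
- shaker: waisted glass shaker with a domed grey metal cap, 44 mm across at its widest (below 74 mm height), cap 34 mm across, 90 mm tall; 0.10 kg. Loose; stands upright; origin at the centre of its underside, z up.
- wide_jar: wide glass jar with a flat grey lid, 60 mm along its own x and 66 mm along its own y, lid 60 mm across, 90 mm tall, much the widest of the four; 0.37 kg. Loose; stands upright; origin at the centre of its underside, z up.
- coaster_dark_lid_jar: square cork coaster, 70 x 70 x 5 mm, fixed on the old rack, on which the dark lid jar stands at the start (within 4 mm of its centre, turned at most 0.2 rad either way); it stays and shows afterwards where that pot came from; origin at the centre of its underside (12 mm above the table), its top 17 mm above the table.
- coaster_yellow_lid_jar: square cork coaster, 70 x 70 x 5 mm, fixed on the old rack, on which the yellow lid jar stands at the start (within 4 mm of its centre, turned at most 0.2 rad either way); it stays and shows afterwards where that pot came from; origin at the centre of its underside (12 mm above the table), its top 17 mm above the table.
- coaster_shaker: square cork coaster, 70 x 70 x 5 mm, fixed on the old rack, on which the shaker stands at the start (within 4 mm of its centre, turned at most 0.2 rad either way); it stays and shows afterwards where that pot came from; origin at the centre of its underside (12 mm above the table), its top 17 mm above the table.
- coaster_wide_jar: square cork coaster, 70 x 70 x 5 mm, fixed on the old rack, on which the wide jar stands at the start (within 4 mm of its centre, turned at most 0.2 rad either way, plus a quarter turn); it stays and shows afterwards where that pot came from; origin at the centre of its underside (12 mm above the table), its top 17 mm above the table.
There are look-alikes about, which are no part of the job. Leave any green or purple look-alike of the yellow_lid_jar alone.

How it is judged:
By the outcome, as a careful person would: the job done as asked, in the order asked, and still so for the second after the job is handed in, with the robot touching nothing.
It also fails if it takes over 120 s, if anything falls off the work surface, if the arm or the gripper's body presses on something with over 40 N, if the wrist force passes 120 N, or if a joint passes its speed limit or range.

## Working session

There is one attempt and no reset: what is moved stays moved. The work goes in short steps, Python scripts to look and compute and a tool call to move; the robot and the scene stay as the last step left them, time stands still between calls to the robot, and variables do not carry over. Pictures are saved under pics/ and viewed, at most 14 in all, crops included, and the job is handed in when it is done.

Besides the shell and the picture viewer there is one more tool, called after "Call:" as name(argument=value, ...) on one line, values as JSON. arm_command: Moves the arm, as the interface text tells. Its arguments: {"type":"object","properties":{"commands":{"type":"array"},"force":{"type":"number"}},"required":["commands"]}

```bash
mkdir -p pics; cat > h.py <<'E'
import numpy as np, cv2
from station import *
from scipy.spatial.transform import Rotation as R
def cam(n):
    d=capture(n); return d
def save(d,f,crop=None,scale=1):
    im=d["frame"][:,:,::-1]
    if crop: im=im[crop[1]:crop[3],crop[0]:crop[2]]
    im=cv2.resize(im,None,fx=scale,fy=scale,interpolation=cv2.INTER_CUBIC); cv2.imwrite("pics/"+f,im)
def w(d,p):
    Rm=cv2.Rodrigues(np.array(d["rvec"],float))[0]
    return Rm.T@(np.array(p)-np.array(d["tvec"]).ravel())
def px(d,P):
    return cv2.projectPoints(np.array([P],float).reshape(-1,3),np.array(d["rvec"],float),np.array(d["tvec"],float),np.array(d["K"]),np.array(d["dist_coeffs"]))[0].reshape(-1,2)
def ray(d,u,v,z):
    n=cv2.undistortPoints(np.array([[[u,v]]],float),np.array(d["K"]),np.array(d["dist_coeffs"]))[0,0]
    Rm=cv2.Rodrigues(np.array(d["rvec"],float))[0]; c=-Rm.T@np.array(d["tvec"]).ravel()
    r=Rm.T@np.array([n[0],n[1],1]); return c+r*(z-c[2])/r[2]
POTS=["dark_lid_jar","yellow_lid_jar","shaker","wide_jar"]
E
cat > a.py <<'E'
from h import *
for n in ["top","scene"]:
    d=cam(n); save(d,n+"0.png")
    for t in ["old_rack","clean_rack"]+POTS+["coaster_wide_jar"]:
        for o in pinpoint(t,d)[:4]:
            P=w(d,o["at"]); print(n,t,round(o["p"],2),P.round(0),px(d,P).round(0)[0])
s=state();print(s["tool_pos"],s["orientation"],s["time"])
E
python3 a.py
```

```text
top old_rack 0.78 [515. 254.   0.] [304. 248.]
top clean_rack 0.61 [576. -24.   4.] [430. 228.]
top dark_lid_jar 0.62 [550. 245.  17.] [309. 230.]
top yellow_lid_jar 0.76 [619. 230.  18.] [318. 201.]
top yellow_lid_jar 0.67 [340. 505.   7.] [181. 319.]
top yellow_lid_jar 0.6 [518. 396.  -0.] [240. 242.]
top shaker 0.75 [476. 264.  18.] [297. 264.]
top wide_jar 0.98 [397. 270.  18.] [292. 300.]
top coaster_wide_jar 0.49 [400. 275.   8.] [290. 299.]
scene old_rack 0.84 [511. 252.   5.] [314. 264.]
scene old_rack 0.67 [624. 231.  20.] [281. 236.]
scene clean_rack 0.55 [576. -26.   0.] [346. 186.]
scene dark_lid_jar 0.82 [554. 245.  19.] [301. 252.]
scene yellow_lid_jar 0.94 [341. 501.   0.] [321. 378.]
scene yellow_lid_jar 0.92 [624. 234.  16.] [280. 238.]
scene yellow_lid_jar 0.92 [517. 390.   1.] [281. 304.]
scene yellow_lid_jar 0.77 [385. 396.   0.] [328. 331.]
scene wide_jar 0.76 [397. 276.  17.] [350. 288.]
scene coaster_wide_jar 0.53 [403. 280.   5.] [346. 291.]
[ 182.49817437 -649.83079412  303.92973346] [ 1.99828818e-05 -1.36482487e-01  9.90642483e-01 -1.29058036e-05] 0.8
```

View pics/top0.png

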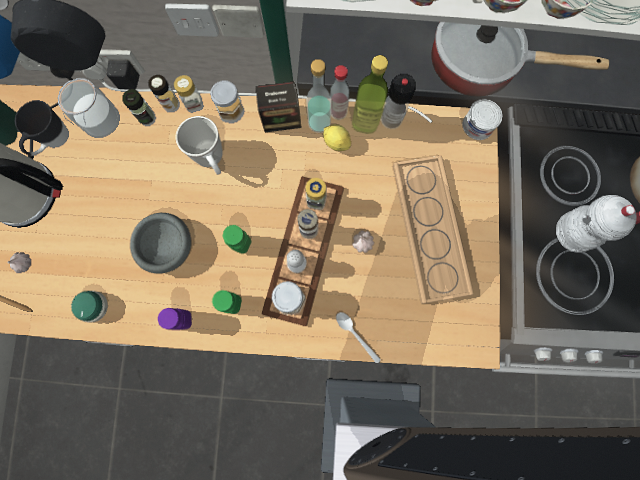

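View pics/scene0.png

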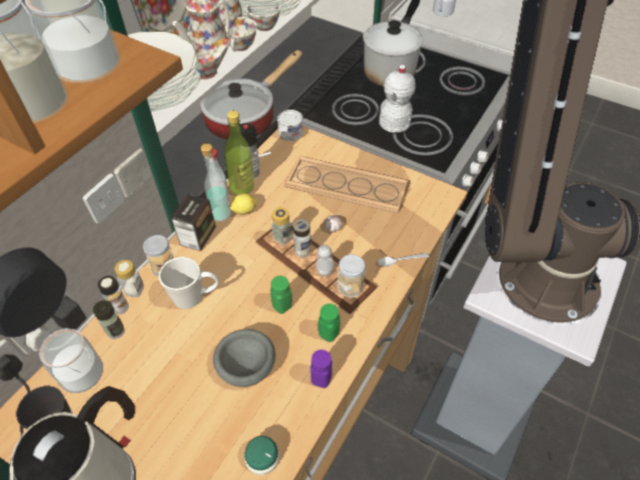

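Top view: on the old dark rack, near to far, are the wide jar (288,297), shaker (296,262), dark lid jar (308,222) and yellow lid jar (316,190). The empty light rack is at (433,228), with rings from (421,180) to (443,277).
Possible mix-ups for the yellow jar are the green ones at (236,238) and (227,301), the purple one at (174,318), and the jars at the back at (161,88), (187,92) and (226,98). The spice jars at the back could also pass for the dark jar (135,105) and wide jar (226,98). I choose the four on the rack.

```bash
cat > b.py <<'E'
from h import *
d=cam("top"); save(d,"crop1.png",(255,145,485,330),3.4)
from itertools import product
g=cv2.cvtColor(d["frame"],cv2.COLOR_RGB2GRAY)
# fit rack pose by matching edge maps: clean rack rings + board outline
def fit(c0,pts_fn,z):
    gr=cv2.GaussianBlur(g,(0,0),1).astype(np.float32)
    return
for u,v in [(421,180),(428,212),(435,244),(443,277)]: print(ray(d,u,v,12).round(1))
for t in ["clean_rack","old_rack"]:
    for o in pinpoint(t,d)[:2]: print(t,w(d,o["at"]).round(1))
print(R.from_quat(np.roll(state()["orientation"],-1)).as_matrix().round(3))
E
python3 b.py
```

```text
[684.5   1.1  12. ]
[610.8 -16.1  12. ]
[539.3 -33.   12. ]
[467.6 -51.7  12. ]
clean_rack [575.2 -20.6   1.6]
old_rack [512.3 256.8  -2.5]
[[-0.963 -0.27   0.   ]
 [-0.27   0.963 -0.   ]
 [-0.    -0.    -1.   ]]
```

View pics/crop1.png

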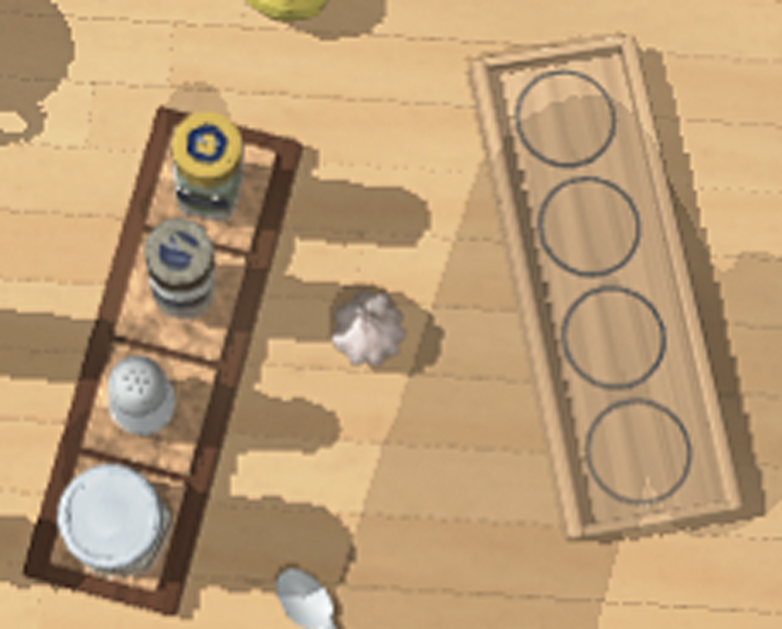

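The crop shows yellow lid (208,148), dark lid (180,252), grey domed shaker (140,388) and wide jar (110,517) on the dark rack. The ring centres are at (566,118), (589,226), (614,337) and (638,451). The choice is confirmed.

```bash
cat > c.py <<'E'
from h import *
d=cam("top")
f=lambda u,v,z: ray(d,(u+.5)/3.4+255-.5,(v+.5)/3.4+145-.5,z)
A=np.array([f(638,451,12),f(614,337,12),f(589,226,12),f(566,118,12)])[:,:2]
x=np.array([-112.5,-37.5,37.5,112.5]); c=A.mean(0); s=(x@(A-c))/(x@x)
print("clean",c.round(1),"scale",np.hypot(*s).round(3),"yaw",np.arctan2(s[1],s[0]).round(3)); u=s/np.hypot(*s)
for k in x: print((c+u*k).round(1))
for n,a in dict(wide=(110,517,105),shaker=(140,388,105),dark=(180,252,121),yellow=(208,148,112)).items(): print(n,f(*a)[:2].round(1))
C=[f(a,b,12)[:2] for a,b in [(162,108),(302,147),(177,615),(27,575)]]
print("old c",np.mean(C,0).round(1),"yaw",[np.arctan2(*(v)[::-1]).round(3) for v in (C[0]-C[3],C[1]-C[2])],[np.hypot(*(v)).round() for v in (C[0]-C[3],C[1]-C[0])])
for dd in (d,cam("scene")):
  for t in POTS+["coaster_"+p for p in POTS]:
    for o in pinpoint(t,dd)[:5]:
      P=w(dd,o["at"])
      if abs(P[1]-250)<60: print(t,round(o["p"],2),P.round(0))
E
python3 c.py
```

```text
clean [576.4 -24.7] scale 1.0 yaw 0.23
[466.9 -50.3]
[539.9 -33.2]
[612.9 -16.1]
[686.    0.9]
wide [396.8 273. ]
shaker [472.1 261.7]
dark [550.5 243.7]
yellow [617.2 232.3]
old c [509.9 252. ] yaw [np.float64(-0.194), np.float64(-0.192)] [np.float64(317.0), np.float64(96.0)]
dark_lid_jar 0.59 [552. 243.  16.]
yellow_lid_jar 0.95 [618. 231.  21.]
shaker 0.9 [472. 262.  18.]
wide_jar 0.57 [397. 269.  17.]
coaster_dark_lid_jar 0.73 [547. 247.  11.]
coaster_yellow_lid_jar 0.75 [623. 230.  14.]
coaster_yellow_lid_jar 0.73 [546. 245.  11.]
coaster_shaker 0.71 [473. 261.  18.]
coaster_wide_jar 0.48 [400. 275.  11.]
dark_lid_jar 0.74 [554. 247.  16.]
yellow_lid_jar 0.76 [624. 234.  15.]
yellow_lid_jar 0.21 [399. 273.  17.]
shaker 0.84 [471. 264.  15.]
wide_jar 0.79 [394. 272.  16.]
wide_jar 0.59 [471. 261.  13.]
wide_jar 0.45 [473. 259.  14.]
coaster_dark_lid_jar 0.74 [546. 248.  12.]
coaster_yellow_lid_jar 0.47 [620. 232.  15.]
coaster_yellow_lid_jar 0.34 [473. 265.  16.]
coaster_shaker 0.71 [473. 260.  15.]
coaster_shaker 0.41 [512. 254.   6.]
coaster_wide_jar 0.65 [399. 276.  10.]
```

```bash
cat > g.py <<'E'
import sys; from h import *
# usage: g.py x y z yaw(deg of tool y) ... -> shift/turn in the current tool axes
s=state(); M=R.from_quat(np.roll(s["orientation"],-1)).as_matrix(); p=np.array(s["tool_pos"])
cur=np.degrees(np.arctan2(M[1,1],M[0,1]))
print("t",round(s["time"],2),"tcp",p.round(1),"yaw",cur.round(1),"tilt",M[:,2].round(3),"q",np.round(s["joint_pos"],2),"w",round(s["grip_width"],3),"F",np.round(s["wrist_force"],1))
a=list(map(float,sys.argv[1:]))
for i in range(0,len(a),4):
    print((M.T@(np.array(a[i:i+3])-p)).round(1),"az",round(-(a[i+3]-cur),1))
E
python3 g.py 420 -300 340 105.7 460 0 320 90 397 272 280 78.9
```

```text
t 1.85 tcp [ 182.5 -649.8  303.9] yaw 105.7 tilt [-0. -0. -1.] q [-1.01  0.36  0.01  0.   -1.22 -0.29] w 1.001 F [-0.3  0.4  0.4]
[-323.3  272.6  -36.1] az -0.0
[-442.9  550.6  -16.1] az 15.7
[-455.8  829.5   23.9] az 26.8
```

Units first: shifts go in shares of 1 m and turns go in shares of 180 degrees. So 551 mm is 0.551, -323 mm is -0.323, 16 degrees is 0.0889.

Call:
arm_command(commands=[1,-0.323,0.273,-0.036,0,0,0,1,-0.323,0.273,-0.036,0,0,0,1,-0.323,0.273,-0.036,0,0,0,1,-0.323,0.273,-0.036,0,0,0,1,-0.323,0.273,-0.036,0,0,0,1,-0.323,0.273,-0.036,0,0,0,1,-0.323,0.273,-0.036,0,0,0,1,-0.443,0.551,-0.016,0,0,0.0889,1,-0.443,0.551,-0.016,0,0,0.0889,1,-0.443,0.551,-0.016,0,0,0.0889,1,-0.443,0.551,-0.016,0,0,0.0889,1,-0.443,0.551,-0.016,0,0,0.0889], force=40)

```text
time: 3.35
tool_pos: [459.9, 2.4, 320.4]
orientation: [0.001, 0.003, 1.0, 0.0]
wrist_force: [2.3, -0.6, -1.5]
grip_width: 1.003
gripper_force: 0.0
```

```bash
python3 g.py 397 272 280 78.9
```

```text
t 3.35 tcp [459.9   2.4 320.4] yaw 89.7 tilt [ 0.001  0.    -1.   ] q [ 0.44 -0.02 -0.41  0.   -1.17 -2.01] w 1.003 F [ 2.3 -0.6 -1.5]
[ 64.3 269.2  40.4] az 10.8
```

To row units: 269 mm is 0.269, 64 mm is 0.064, 11 degrees is 0.0611.

Call:
arm_command(commands=[1,0.064,0.269,0.04,0,0,0.0611,1,0.064,0.269,0.04,0,0,0.0611,1,0.064,0.269,0.04,0,0,0.0611,1,0.064,0.269,0.04,0,0,0.0611,1,0.064,0.269,0.04,0,0,0.0611,1,0.064,0.269,0.04,0,0,0.0611,1,0.064,0.269,0.04,0,0,0.0611])

```text
time: 4.22
tool_pos: [397.3, 269.7, 279.9]
orientation: [-0.0, 0.098, 0.995, -0.0]
wrist_force: [-0.0, -0.1, 0.3]
grip_width: 1.0
gripper_force: 0.0
```

```bash
cat > v.py <<'E'
import sys; from h import *
d=cam("wrist"); save(d,sys.argv[1])
for t in POTS:
    for o in pinpoint(t,d)[:3]:
        P=w(d,o["at"]); print(t,round(o["p"],2),P.round(0),px(d,P).round(0)[0])
print("grasp line px",px(d,[[*np.array(state()["tool_pos"])[:2],z] for z in (17,107)]).round(0))
E
python3 v.py w1.png; python3 g.py 397 272 125 78.9
```

```text
dark_lid_jar 0.94 [551. 242.  16.] [327. 356.]
yellow_lid_jar 0.77 [339. 507.  -1.] [593.  75.]
yellow_lid_jar 0.72 [515. 396.  -1.] [473. 289.]
yellow_lid_jar 0.59 [378. 402.  -0.] [468. 149.]
shaker 0.85 [472. 267.  10.] [337. 278.]
wide_jar 0.69 [398. 275.  16.] [330. 202.]
grasp line px [[323. 204.]
 [323. 236.]]
t 4.47 tcp [397.8 269.  280.2] yaw 78.6 tilt [ 0.  0. -1.] q [ 1.01  0.05 -0.44  0.   -1.08 -2.78] w 0.997 F [-0.7  0.  -0.7]
[  1.4   2.7 155.2] az -0.3
```

View pics/w1.png

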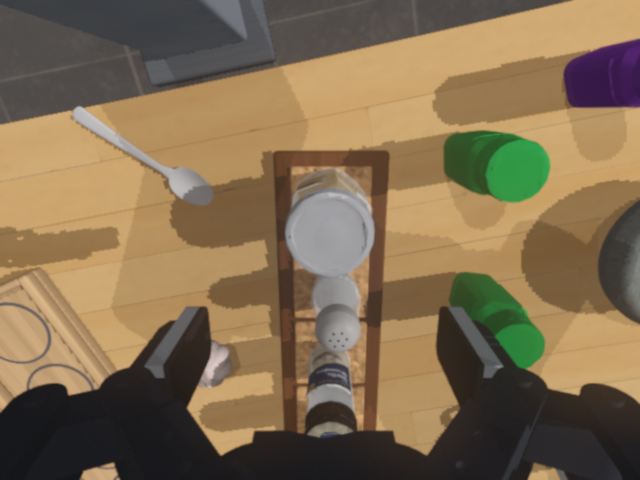

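The wide jar's lid is at (330,233), with the tool axis at (323,236), so a shift of about 4 mm centres it. The fingers have free space on both sides.

To row units: 155 mm is 0.155, 145 mm is 0.145.

Call:
arm_command(commands=[1,0.001,0.004,0.05,0,0,0,1,0.001,0.004,0.09,0,0,0,1,0.001,0.004,0.125,0,0,0,1,0.001,0.004,0.145,0,0,0,1,0.001,0.004,0.155,0,0,0,1,0.001,0.004,0.155,0,0,0,0.5,0.001,0.004,0.155,0,0,0,0.5,0.001,0.004,0.155,0,0,0,0.5,0.001,0.004,0.155,0,0,0,0.5,0.001,0.004,0.155,0,0,0,0.5,0.001,0.004,0.155,0,0,0,0.5,0.001,0.004,0.155,0,0,0], force=40)

```text
time: 5.98
tool_pos: [397.7, 274.3, 126.3]
orientation: [0.001, 0.098, 0.995, 0.001]
wrist_force: [-0.0, -1.3, 5.2]
grip_width: 0.708
gripper_force: 41.5
```

```bash
python3 g.py 397 272 280 78.9 560 130 280 90 686 1 280 103.2 686 1 123 103.2
```

```text
t 5.97 tcp [397.7 274.3 126.3] yaw 78.7 tilt [ 0.001  0.002 -1.   ] q [ 1.01  0.24 -0.63  0.   -0.69 -2.78] w 0.708 F [-0.  -1.3  5.2]
[ 1.000e-01 -2.100e+00 -1.537e+02] az -0.2
[-187.6 -109.4 -153.7] az -11.3
[-336.4 -211.2 -153.7] az -24.5
[-336.2 -211.5    3.3] az -24.5
```

To row units: -336 mm is -0.336, -154 mm is -0.154, -24.5 degrees is -0.1361.

Call:
arm_command(commands=[0.4,0,0,-0.03,0,0,0,0.4,0,0,-0.08,0,0,0,0.4,0,0,-0.13,0,0,0,0.4,0,0,-0.154,0,0,0,0.4,-0.06,-0.036,-0.154,0,0,-0.0222,0.4,-0.105,-0.065,-0.154,0,0,-0.0444,0.4,-0.15,-0.092,-0.154,0,0,-0.0611,0.4,-0.195,-0.12,-0.154,0,0,-0.0778,0.4,-0.24,-0.15,-0.154,0,0,-0.1,0.4,-0.29,-0.18,-0.154,0,0,-0.1222,0.4,-0.336,-0.211,-0.154,0,0,-0.1361,0.4,-0.336,-0.211,-0.154,0,0,-0.1361])

```text
time: 7.48
tool_pos: [686.8, -2.0, 277.5]
orientation: [-0.001, -0.113, 0.994, -0.0]
wrist_force: [-1.1, 0.5, -4.1]
grip_width: 0.699
gripper_force: 45.0
```

```bash
python3 v.py w2.png;  python3 g.py 686 1 140 103.2 686 1 121.5 103.2
```

```text
yellow_lid_jar 0.87 [618. 232.  15.] [610. 188.]
wide_jar 0.65 [688.   1. 168.] [329. 278.]
grasp line px [[329. 204.]
 [330. 236.]]
t 7.72 tcp [684.7   1.9 279.3] yaw 103.2 tilt [ 0.  0. -1.] q [ 0.29  0.39  0.   -0.   -1.18 -1.63] w 0.705 F [ 0.2  0.3 -3.8]
[ -1.   -1.2 139.3] az 0.0
[ -1.   -1.2 157.8] az 0.0
```

View pics/w2.png

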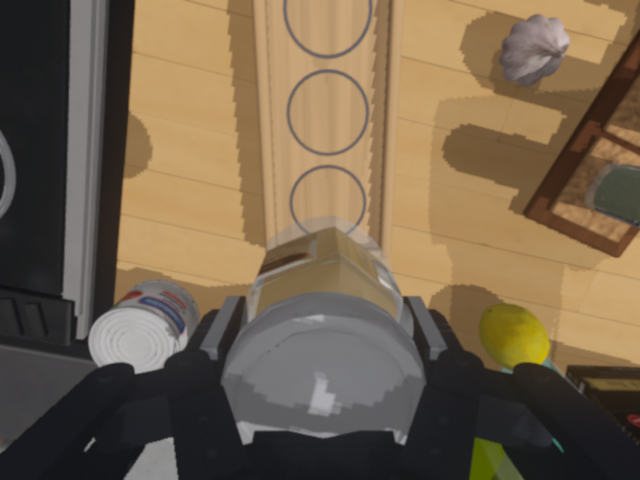

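The jar is held upright. The rings at (328,112) and (327,200) line up with the tool axis at x≈329.

To row units: 157.5 mm is 0.1575, 145 mm is 0.145.

Call:
arm_command(commands=[0.4,-0.001,-0.001,0.05,0,0,0,0.4,-0.001,-0.001,0.1,0,0,0,0.4,-0.001,-0.001,0.13,0,0,0,0.4,-0.001,-0.001,0.145,0,0,0,0.4,-0.001,-0.001,0.152,0,0,0,0.4,-0.001,-0.001,0.156,0,0,0,0.4,-0.001,-0.001,0.1575,0,0,0,0.4,-0.001,-0.001,0.1575,0,0,0])

```text
time: 8.72
tool_pos: [686.9, 0.3, 122.2]
orientation: [0.001, -0.115, 0.993, 0.0]
wrist_force: [-0.2, -0.2, -2.8]
grip_width: 0.705
gripper_force: 45.0
```

```bash
python3 g.py 686 1 121.3 103.2
```

```text
t 8.72 tcp [6.869e+02 3.000e-01 1.222e+02] yaw 103.2 tilt [ 0.001  0.    -1.   ] q [ 0.28  0.53 -0.17  0.   -0.88 -1.62] w 0.705 F [-0.2 -0.2 -2.8]
[0.7 0.8 0.9] az -0.0
```

Just above contact, so I lower about 1 mm, release and lift.

Call:
arm_command(commands=[0.4,0,0,0.001,0,0,0,0.4,0,0,0.001,0,0,0,0.85,0,0,0.001,0,0,0,1,0,0,0.001,0,0,0,1,0,0,0.001,0,0,0,1,0,0,0.001,0,0,0,1,0,0,-0.02,0,0,0,1,0,0,-0.06,0,0,0,1,0,0,-0.12,0,0,0,1,0,0,-0.158,0,0,0,1,0,0,-0.158,0,0,0])

```text
time: 10.1
tool_pos: [688.0, 0.4, 283.9]
orientation: [0.004, -0.115, 0.993, 0.0]
wrist_force: [0.4, -0.2, -0.3]
grip_width: 1.005
gripper_force: 0.0
```

```bash
python3 v.py w3.png;  python3 g.py 472 262 280 78.9
```

```text
yellow_lid_jar 0.84 [619. 229.  18.] [603. 184.]
wide_jar 0.91 [686.  -1.  12.] [323. 197.]
grasp line px [[324. 199.]
 [324. 229.]]
t 10.35 tcp [6.860e+02 2.000e-01 2.778e+02] yaw 103.2 tilt [-0.002 -0.    -1.   ] q [ 0.28  0.39  0.   -0.   -1.18 -1.62] w 1.0 F [ 0.1  0.3 -0.3]
[148.7 303.7  -1.7] az 24.3
```

Placed at (686,-1). Next is the shaker.

To row units: 304 mm is 0.304, 149 mm is 0.149, 24.3 degrees is 0.135.

Call:
arm_command(commands=[1,0.149,0.304,-0.002,0,0,0.135,1,0.149,0.304,-0.002,0,0,0.135,1,0.149,0.304,-0.002,0,0,0.135,1,0.149,0.304,-0.002,0,0,0.135,1,0.149,0.304,-0.002,0,0,0.135,1,0.149,0.304,-0.002,0,0,0.135,1,0.149,0.304,-0.002,0,0,0.135,1,0.149,0.304,-0.002,0,0,0.135])

```text
time: 11.35
tool_pos: [472.1, 262.1, 280.8]
orientation: [-0.0, 0.097, 0.995, -0.001]
wrist_force: [-0.3, 0.9, -0.3]
grip_width: 0.999
gripper_force: 0.0
```

```bash
python3 v.py w4.png;  python3 g.py 472 262 120 78.9
```

```text
yellow_lid_jar 0.93 [513. 393.  -2.] [471. 215.]
yellow_lid_jar 0.77 [382. 400.   0.] [469.  62.]
shaker 0.63 [474. 267.  11.] [330. 203.]
grasp line px [[324. 204.]
 [324. 236.]]
t 11.6 tcp [472.6 261.6 281.2] yaw 78.8 tilt [-0. -0. -1.] q [ 0.87  0.15 -0.32  0.   -1.1  -2.63] w 0.999 F [ 0.3 -0.1 -0.5]
[  0.7   0.3 161.2] az -0.1
```

View pics/w4.png

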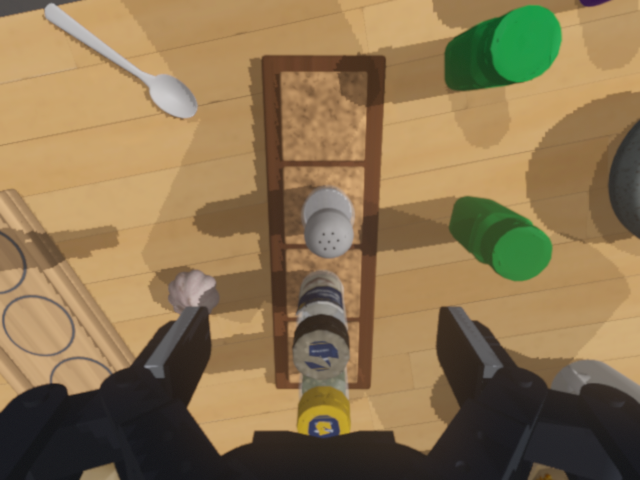

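The shaker's cap is at (329,234) and the axis at (324,236), so I shift y by about 2 mm.

To row units: 161 mm is 0.161, 150 mm is 0.15.

Call:
arm_command(commands=[1,0.001,0.002,0.05,0,0,0,1,0.001,0.002,0.095,0,0,0,1,0.001,0.002,0.13,0,0,0,1,0.001,0.002,0.15,0,0,0,1,0.001,0.002,0.161,0,0,0,1,0.001,0.002,0.161,0,0,0,0.3,0.001,0.002,0.161,0,0,0,0.3,0.001,0.002,0.161,0,0,0,0.3,0.001,0.002,0.161,0,0,0,0.3,0.001,0.002,0.161,0,0,0,0.3,0.001,0.002,0.161,0,0,0,0.3,0.001,0.002,0.161,0,0,0], force=30)

```text
time: 13.1
tool_pos: [471.9, 265.0, 121.5]
orientation: [0.001, 0.097, 0.995, 0.001]
wrist_force: [-1.1, -0.2, 5.8]
grip_width: 0.457
gripper_force: 29.6
```

```bash
python3 g.py 472 262 280 78.9 613 -16 280 103.2 613 -16 115 103.2
```

```text
t 13.1 tcp [471.9 265.  121.5] yaw 78.9 tilt [ 0.001  0.001 -1.   ] q [ 0.87  0.33 -0.51  0.   -0.73 -2.64] w 0.457 F [-1.1 -0.2  5.8]
[  -0.8   -2.7 -158.5] az 0.0
[-192.6 -248.4 -158.7] az -24.3
[-192.5 -248.6    6.3] az -24.3
```

To row units: -248 mm is -0.248, -158 mm is -0.158, -24.3 degrees is -0.135.

Call:
arm_command(commands=[0.2,0,0,-0.03,0,0,0,0.2,0,0,-0.08,0,0,0,0.2,0,0,-0.13,0,0,0,0.2,0,0,-0.158,0,0,0,0.2,-0.035,-0.045,-0.158,0,0,-0.0222,0.2,-0.067,-0.087,-0.158,0,0,-0.0444,0.2,-0.1,-0.129,-0.158,0,0,-0.0667,0.2,-0.132,-0.17,-0.158,0,0,-0.0889,0.2,-0.164,-0.212,-0.158,0,0,-0.1111,0.2,-0.193,-0.248,-0.158,0,0,-0.135,0.2,-0.193,-0.248,-0.158,0,0,-0.135,0.2,-0.193,-0.248,-0.158,0,0,-0.135])

```text
time: 14.6
tool_pos: [612.8, -16.2, 278.3]
orientation: [-0.0, -0.114, 0.993, 0.0]
wrist_force: [-0.9, -0.5, -0.2]
grip_width: 0.455
gripper_force: 30.3
```

```bash
python3 v.py w5.png;  python3 g.py 613 -16 117 103.2
```

```text
dark_lid_jar 0.74 [550. 238.  15.] [629. 199.]
dark_lid_jar 0.33 [575. -24.  -2.] [324. 156.]
yellow_lid_jar 0.96 [619. 231.  18.] [588. 271.]
yellow_lid_jar 0.16 [548. 241.  14.] [632. 198.]
shaker 0.85 [615. -12. 167.] [330. 279.]
grasp line px [[325. 205.]
 [325. 237.]]
t 14.85 tcp [612.9 -15.1 278.7] yaw 103.3 tilt [ 0.  0. -1.] q [ 0.29  0.27 -0.17 -0.   -1.13 -1.63] w 0.456 F [-0.1  0.8 -1. ]
[  0.2  -0.9 161.7] az 0.1
```

View pics/w5.png

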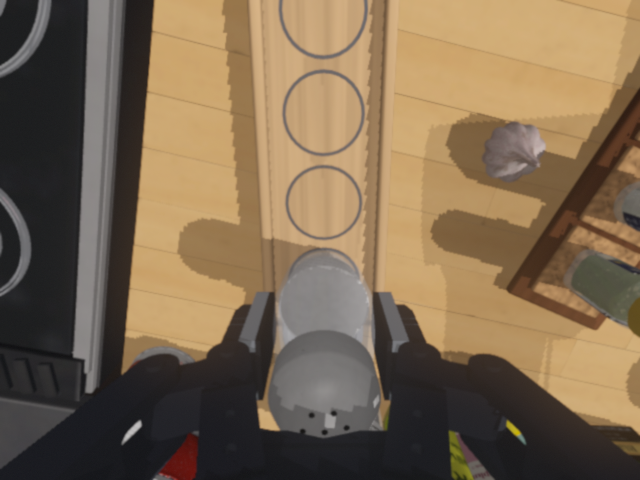

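The ring under the tool is at (324,201), against a projected (325,204), and the shaker is upright.

To row units: 162 mm is 0.162, 160 mm is 0.16.

Call:
arm_command(commands=[0.2,0,-0.001,0.05,0,0,0,0.2,0,-0.001,0.1,0,0,0,0.2,0,-0.001,0.135,0,0,0,0.2,0,-0.001,0.15,0,0,0,0.2,0,-0.001,0.156,0,0,0,0.2,0,-0.001,0.16,0,0,0,0.2,0,-0.001,0.162,0,0,0,0.2,0,-0.001,0.162,0,0,0])

```text
time: 15.85
tool_pos: [613.6, -17.0, 117.1]
orientation: [0.001, -0.115, 0.993, 0.0]
wrist_force: [-0.8, 0.3, -1.1]
grip_width: 0.456
gripper_force: 30.3
```

```bash
python3 g.py 613 -16 116.5 103.2
```

```text
t 15.85 tcp [613.6 -17.  117.1] yaw 103.2 tilt [ 0.001  0.    -1.   ] q [ 0.29  0.44 -0.35  0.   -0.79 -1.63] w 0.456 F [-0.8  0.3 -1.1]
[0.4 1.1 0.6] az -0.0
```

To row units: -163 mm is -0.163, -120 mm is -0.12.

Call:
arm_command(commands=[0.2,0,0.0005,0.0008,0,0,0,0.2,0,0.0005,0.0008,0,0,0,0.65,0,0.0005,0.0008,0,0,0,1,0,0.0005,0.0008,0,0,0,1,0,0.0005,0.0008,0,0,0,1,0,0.0005,0.0008,0,0,0,1,0,0,-0.02,0,0,0,1,0,0,-0.06,0,0,0,1,0,0,-0.12,0,0,0,1,0,0,-0.163,0,0,0,1,0,0,-0.163,0,0,0])

```text
time: 17.23
tool_pos: [614.9, -16.9, 283.8]
orientation: [0.004, -0.115, 0.993, 0.0]
wrist_force: [-0.0, 0.4, -1.3]
grip_width: 0.998
gripper_force: 0.0
```

```bash
python3 v.py w6.png;  python3 g.py 550 244 290 78.9
```

```text
dark_lid_jar 0.74 [549. 238.  13.] [626. 193.]
yellow_lid_jar 0.86 [618. 231.  15.] [585. 263.]
shaker 0.91 [616. -11.   5.] [329. 200.]
wide_jar 0.67 [688.   1.  12.] [325. 277.]
grasp line px [[324. 198.]
 [324. 229.]]
t 17.48 tcp [612.8 -17.1 277.9] yaw 103.2 tilt [-0.002 -0.    -1.   ] q [ 0.29  0.28 -0.17 -0.   -1.13 -1.63] w 1.006 F [-0.1 -0.7  0.6]
[  1.6 268.5 -12. ] az 24.3
```

To row units: 268 mm is 0.268, -12 mm is -0.012, 24.3 degrees is 0.135.

Call:
arm_command(commands=[1,0.002,0.268,-0.012,0,0,0.135,1,0.002,0.268,-0.012,0,0,0.135,1,0.002,0.268,-0.012,0,0,0.135,1,0.002,0.268,-0.012,0,0,0.135,1,0.002,0.268,-0.012,0,0,0.135,1,0.002,0.268,-0.012,0,0,0.135,1,0.002,0.268,-0.012,0,0,0.135])

```text
time: 18.35
tool_pos: [550.1, 243.0, 290.4]
orientation: [-0.001, 0.097, 0.995, -0.001]
wrist_force: [0.2, -0.4, -0.5]
grip_width: 1.001
gripper_force: 0.0
```

```bash
python3 v.py w7.png;  python3 g.py 550.5 244 132 78.9
```

```text
dark_lid_jar 0.83 [550. 239.  16.] [320. 202.]
dark_lid_jar 0.38 [687.   2.  12.] [124. 369.]
yellow_lid_jar 0.76 [618. 235.  18.] [329. 272.]
shaker 0.97 [618. -14.   7.] [ 87. 311.]
wide_jar 0.9 [687.   1.  11.] [123. 369.]
wide_jar 0.43 [549. 246.  14.] [328. 199.]
grasp line px [[324. 202.]
 [324. 232.]]
t 18.6 tcp [550.5 242.5 291.3] yaw 78.8 tilt [-0. -0. -1.] q [ 0.74  0.25 -0.17  0.   -1.15 -2.51] w 0.997 F [-0.3 -0.3  0.5]
[  0.3   1.5 159.3] az -0.1
```

View pics/w7.png

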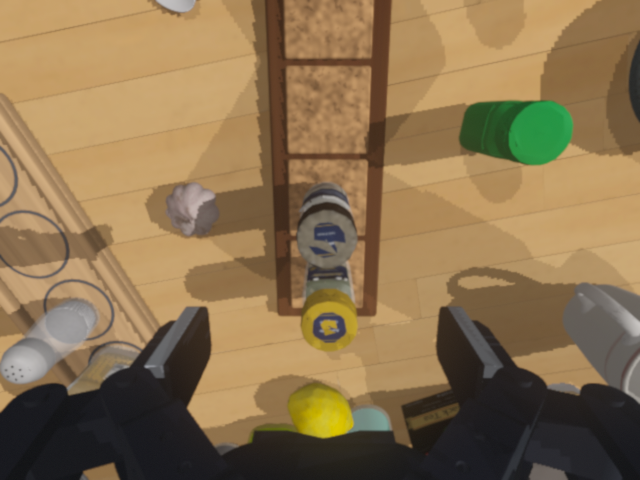

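The dark lid is at (328,239), about 2 mm off the tool axis in y.

To row units: 159 mm is 0.159, 150 mm is 0.15.

Call:
arm_command(commands=[1,0,0.002,0.05,0,0,0,1,0,0.002,0.095,0,0,0,1,0,0.002,0.13,0,0,0,1,0,0.002,0.15,0,0,0,1,0,0.002,0.159,0,0,0,1,0,0.002,0.159,0,0,0,0.3,0,0.002,0.159,0,0,0,0.3,0,0.002,0.159,0,0,0,0.3,0,0.002,0.159,0,0,0,0.3,0,0.002,0.159,0,0,0,0.3,0,0.002,0.159,0,0,0,0.3,0,0.002,0.159,0,0,0])

```text
time: 20.1
tool_pos: [551.1, 245.5, 133.7]
orientation: [0.001, 0.097, 0.995, 0.0]
wrist_force: [-0.9, -0.7, 5.2]
grip_width: 0.47
gripper_force: 27.7
```

```bash
python3 g.py 540 -33 290 103.2 540 -33 127 103.2
```

```text
t 20.1 tcp [551.1 245.5 133.7] yaw 78.9 tilt [ 0.002  0.001 -1.   ] q [ 0.74  0.4  -0.36  0.   -0.81 -2.51] w 0.47 F [-0.9 -0.7  5.2]
[ -42.8 -275.3 -156.5] az -24.3
[ -42.6 -275.4    6.5] az -24.3
```

To row units: -275 mm is -0.275, -230 mm is -0.23, -24.3 degrees is -0.135.

Call:
arm_command(commands=[0.2,0,0,-0.03,0,0,0,0.2,0,0,-0.08,0,0,0,0.2,0,0,-0.13,0,0,0,0.2,0,0,-0.158,0,0,0,0.2,-0.007,-0.045,-0.158,0,0,-0.0222,0.2,-0.014,-0.092,-0.158,0,0,-0.0444,0.2,-0.021,-0.138,-0.158,0,0,-0.0667,0.2,-0.028,-0.184,-0.158,0,0,-0.0889,0.2,-0.035,-0.23,-0.158,0,0,-0.1111,0.2,-0.043,-0.275,-0.158,0,0,-0.135,0.2,-0.043,-0.275,-0.158,0,0,-0.135,0.2,-0.043,-0.275,-0.158,0,0,-0.135])

```text
time: 21.6
tool_pos: [539.7, -32.8, 290.6]
orientation: [0.0, -0.114, 0.993, 0.0]
wrist_force: [-0.6, 0.6, -1.1]
grip_width: 0.471
gripper_force: 27.9
```

```bash
python3 v.py w8.png;  python3 g.py 540 -33 129 103.2
```

```text
dark_lid_jar 0.98 [539. -38. 174.] [313. 266.]
yellow_lid_jar 0.61 [619. 232.  15.] [563. 335.]
grasp line px [[325. 201.]
 [325. 231.]]
t 21.85 tcp [539.9 -31.9 290.4] yaw 103.3 tilt [ 0.  0. -1.] q [ 0.3   0.15 -0.3  -0.   -1.12 -1.64] w 0.469 F [-0.  1. -1.]
[  0.2  -1.1 161.4] az 0.1
```

To row units: 161.5 mm is 0.1615, 160 mm is 0.16.

Call:
arm_command(commands=[0.2,0,-0.001,0.05,0,0,0,0.2,0,-0.001,0.1,0,0,0,0.2,0,-0.001,0.135,0,0,0,0.2,0,-0.001,0.15,0,0,0,0.2,0,-0.001,0.156,0,0,0,0.2,0,-0.001,0.16,0,0,0,0.2,0,-0.001,0.1615,0,0,0,0.2,0,-0.001,0.1615,0,0,0])

```text
time: 22.85
tool_pos: [540.4, -33.7, 129.6]
orientation: [0.001, -0.115, 0.993, 0.0]
wrist_force: [0.1, 0.7, -1.9]
grip_width: 0.469
gripper_force: 27.8
```

```bash
python3 g.py 540 -33 128.7 103.2
```

```text
t 22.85 tcp [540.4 -33.7 129.6] yaw 103.2 tilt [ 0.001  0.    -1.   ] q [ 0.3   0.32 -0.5   0.   -0.75 -1.64] w 0.469 F [ 0.1  0.7 -1.9]
[0.2 0.7 0.9] az -0.0
```

To row units: -155 mm is -0.155, -120 mm is -0.12.

Call:
arm_command(commands=[0.2,0,0.0005,0.001,0,0,0,0.2,0,0.0005,0.001,0,0,0,0.65,0,0.0005,0.001,0,0,0,1,0,0.0005,0.001,0,0,0,1,0,0.0005,0.001,0,0,0,1,0,0.0005,0.001,0,0,0,1,0,0,-0.02,0,0,0,1,0,0,-0.06,0,0,0,1,0,0,-0.12,0,0,0,1,0,0,-0.155,0,0,0,1,0,0,-0.155,0,0,0])

```text
time: 24.22
tool_pos: [541.3, -33.5, 287.2]
orientation: [0.003, -0.115, 0.993, 0.0]
wrist_force: [0.8, 0.7, -1.5]
grip_width: 1.0
gripper_force: 0.0
```

```bash
python3 v.py w9.png;  python3 g.py 540 120 290 90 618 232 285 78.9
```

```text
dark_lid_jar 0.84 [539. -38.  10.] [320. 195.]
yellow_lid_jar 0.96 [618. 234.  16.] [569. 333.]
shaker 0.88 [616. -14.   5.] [326. 274.]
wide_jar 0.61 [688.   0.  15.] [323. 345.]
grasp line px [[324. 198.]
 [324. 228.]]
t 24.48 tcp [539.5 -33.8 282.6] yaw 103.2 tilt [-0.002 -0.    -1.   ] q [ 0.3   0.15 -0.31 -0.   -1.1  -1.64] w 1.003 F [ 0.2  0.1 -0.1]
[-35.5 149.7  -7.4] az 13.2
[-137.   240.9   -2.7] az 24.3
```

To row units: 241 mm is 0.241, -137 mm is -0.137, 24.3 degrees is 0.135.

Call:
arm_command(commands=[1,-0.137,0.241,-0.004,0,0,0.135,1,-0.137,0.241,-0.004,0,0,0.135,1,-0.137,0.241,-0.004,0,0,0.135,1,-0.137,0.241,-0.004,0,0,0.135,1,-0.137,0.241,-0.004,0,0,0.135,1,-0.137,0.241,-0.004,0,0,0.135,1,-0.137,0.241,-0.004,0,0,0.135])

```text
time: 25.35
tool_pos: [618.1, 231.8, 286.7]
orientation: [-0.001, 0.097, 0.995, -0.001]
wrist_force: [-0.4, -0.7, 0.0]
grip_width: 0.998
gripper_force: 0.0
```

```bash
python3 v.py w10.png;  python3 g.py 618 232 126 78.9
```

```text
dark_lid_jar 0.55 [538. -37.  10.] [  4. 170.]
yellow_lid_jar 0.83 [513. 394.  -1.] [494.  36.]
yellow_lid_jar 0.69 [620. 233.  16.] [326. 204.]
shaker 0.78 [615. -14.   7.] [ 68. 245.]
wide_jar 0.96 [686.   1.  11.] [108. 311.]
wide_jar 0.75 [572. -24.   0.] [ 43. 203.]
wide_jar 0.35 [618. -10.   7.] [ 73. 248.]
grasp line px [[324. 203.]
 [324. 233.]]
t 25.6 tcp [618.4 231.3 288.2] yaw 78.8 tilt [ 0.  0. -1.] q [ 0.65  0.34 -0.05 -0.   -1.18 -2.42] w 1.0 F [-0.3 -0.5  0.6]
[  0.6   0.5 162.2] az -0.1
```

View pics/w10.png

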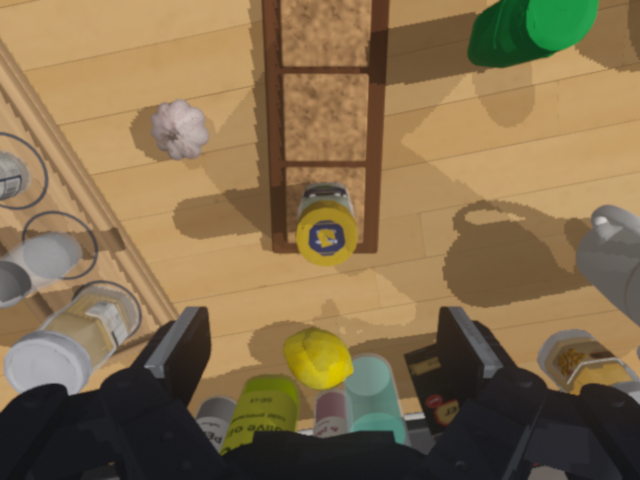

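The yellow lid is at (327,233), almost on the tool axis, and the fingers are clear.

To row units: 162 mm is 0.162, 150 mm is 0.15.

Call:
arm_command(commands=[1,0,0.001,0.05,0,0,0,1,0,0.001,0.095,0,0,0,1,0,0.001,0.13,0,0,0,1,0,0.001,0.15,0,0,0,1,0,0.001,0.162,0,0,0,1,0,0.001,0.162,0,0,0,0.3,0,0.001,0.162,0,0,0,0.3,0,0.001,0.162,0,0,0,0.3,0,0.001,0.162,0,0,0,0.3,0,0.001,0.162,0,0,0,0.3,0,0.001,0.162,0,0,0,0.3,0,0.001,0.162,0,0,0])

```text
time: 27.1
tool_pos: [619.0, 233.3, 127.1]
orientation: [0.001, 0.097, 0.995, 0.0]
wrist_force: [-2.1, -0.6, 5.5]
grip_width: 0.479
gripper_force: 27.8
```

```bash
python3 g.py 467 -50 290 103.2 467 -50 122 103.2
```

```text
t 27.1 tcp [619.  233.3 127.1] yaw 78.9 tilt [ 0.001  0.    -1.   ] q [ 0.65  0.49 -0.22  0.   -0.86 -2.42] w 0.479 F [-2.1 -0.6  5.5]
[  94.5 -307.1 -163.3] az -24.3
[  94.7 -307.3    4.7] az -24.3
```

To row units: -307 mm is -0.307, -255 mm is -0.255, -24.3 degrees is -0.135.

Call:
arm_command(commands=[0.2,0,0,-0.03,0,0,0,0.2,0,0,-0.08,0,0,0,0.2,0,0,-0.13,0,0,0,0.2,0,0,-0.164,0,0,0,0.2,0.014,-0.045,-0.164,0,0,-0.0222,0.2,0.03,-0.098,-0.164,0,0,-0.0444,0.2,0.046,-0.15,-0.164,0,0,-0.0667,0.2,0.062,-0.203,-0.164,0,0,-0.0889,0.2,0.078,-0.255,-0.164,0,0,-0.1111,0.2,0.094,-0.307,-0.164,0,0,-0.135,0.2,0.094,-0.307,-0.164,0,0,-0.135,0.2,0.094,-0.307,-0.164,0,0,-0.135])

```text
time: 28.6
tool_pos: [467.3, -50.0, 290.2]
orientation: [0.0, -0.114, 0.993, 0.0]
wrist_force: [1.0, -0.3, -2.1]
grip_width: 0.477
gripper_force: 28.7
```

```bash
python3 v.py w11.png;  python3 g.py 467 -50 122.5 103.2
```

```text
yellow_lid_jar 0.87 [468. -51. 177.] [322. 273.]
grasp line px [[324. 201.]
 [325. 231.]]
t 28.85 tcp [467.6 -49.2 289.6] yaw 103.2 tilt [-0.001 -0.    -1.   ] q [ 0.32  0.03 -0.44 -0.   -1.1  -1.65] w 0.482 F [-1.   0.2 -1.3]
[  0.7  -0.6 167.1] az 0.0
```

To row units: 167 mm is 0.167, 165 mm is 0.165.

Call:
arm_command(commands=[0.2,0,-0.0007,0.05,0,0,0,0.2,0,-0.0007,0.1,0,0,0,0.2,0,-0.0007,0.14,0,0,0,0.2,0,-0.0007,0.156,0,0,0,0.2,0,-0.0007,0.162,0,0,0,0.2,0,-0.0007,0.165,0,0,0,0.2,0,-0.0007,0.167,0,0,0,0.2,0,-0.0007,0.167,0,0,0])

```text
time: 29.85
tool_pos: [467.7, -50.6, 123.4]
orientation: [0.001, -0.115, 0.993, 0.0]
wrist_force: [-0.4, 0.4, -0.8]
grip_width: 0.482
gripper_force: 28.7
```

```bash
python3 g.py 467 -50 122.1 103.2
```

```text
t 29.85 tcp [467.7 -50.6 123.4] yaw 103.2 tilt [ 0.001  0.    -1.   ] q [ 0.31  0.23 -0.66  0.   -0.68 -1.65] w 0.482 F [-0.4  0.4 -0.8]
[0.5 0.7 1.3] az -0.0
```

To row units: -160 mm is -0.16, 1.3 mm is 0.0013.

Call:
arm_command(commands=[0.2,0,0.0003,0.0013,0,0,0,0.2,0,0.0003,0.0013,0,0,0,0.65,0,0.0003,0.0013,0,0,0,1,0,0.0003,0.0013,0,0,0,1,0,0.0003,0.0013,0,0,0,1,0,0.0003,0.0013,0,0,0,1,0,0,-0.02,0,0,0,1,0,0,-0.06,0,0,0,1,0,0,-0.12,0,0,0,1,0,0,-0.16,0,0,0,1,0,0.05,-0.16,0,0,0,1,0,0.11,-0.16,0,0,0])

```text
time: 31.35
tool_pos: [442.1, 57.0, 283.6]
orientation: [0.001, -0.113, 0.994, 0.0]
wrist_force: [0.7, 1.8, -0.3]
grip_width: 1.0
gripper_force: 0.0
```

To row units: 240 mm is 0.24, 180 mm is 0.18.

Call:
arm_command(commands=[1,0,0.06,0,0,0,0,1,0,0.12,0,0,0,0,1,0,0.18,0,0,0,0,1,0,0.24,0,0,0,0,1,0,0.24,0,0,0,0])

```text
time: 31.98
tool_pos: [386.7, 293.5, 282.6]
orientation: [0.0, -0.117, 0.993, -0.0]
wrist_force: [-0.0, -0.1, -0.1]
grip_width: 1.0
gripper_force: 0.0
```

```bash
cat > e.py <<'E'
from h import *
u=np.array([np.cos(.23),np.sin(.23)]);c=np.array([576.4,-24.7])
for n in ("top","scene"):
    d=cam(n); save(d,"end_"+n+".png",(385,140,485,310) if n=="top" else (270,140,430,230),3.5)
    for t in POTS:
        for o in pinpoint(t,d)[:5]:
            P=w(d,o["at"])
            if abs(P[1]+25)<70: print(n,t,round(o["p"],2),P.round(0),"rack",((P[:2]-c)@u).round(1),((P[:2]-c)@[-u[1],u[0]]).round(1))
E
python3 e.py
```

```text
top dark_lid_jar 0.78 [541. -31.   9.] rack -36.4 1.6
top yellow_lid_jar 0.77 [467. -54.  13.] rack -113.1 -3.6
top shaker 0.82 [620. -16.  16.] rack 44.1 -1.6
top wide_jar 0.65 [685.  -3.  13.] rack 110.5 -3.1
scene dark_lid_jar 0.62 [616. -18.  13.] rack 39.9 -2.0
scene yellow_lid_jar 0.7 [475. -46.  13.] rack -103.4 2.0
scene shaker 0.56 [615. -16.  11.] rack 39.4 -0.4
scene wide_jar 0.88 [688.   1.  15.] rack 114.3 -0.8
```

View pics/end_top.png

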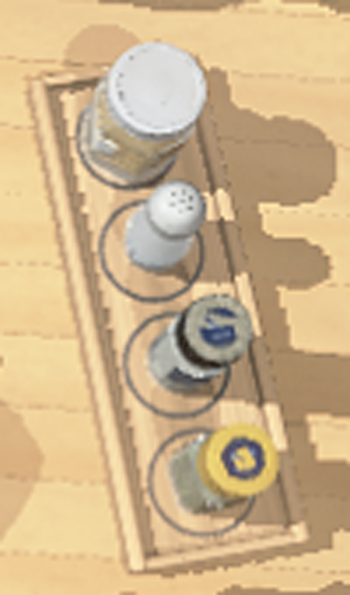

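View pics/end_scene.png

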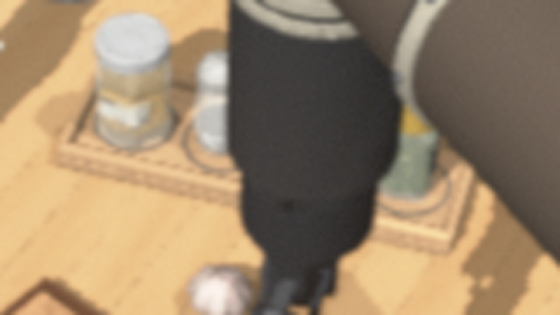

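All four stand upright inside their rings. I'll check the centring from the lid centres in the top crop: wide (157,90), shaker (177,208), dark (218,326), yellow (239,460).

```bash
cat > f.py <<'E'
from h import *
d=cam("top"); u=np.array([np.cos(.23),np.sin(.23)]);c=np.array([576.4,-24.7])
for n,a in dict(wide=(157,89,102),shaker=(177,207,100),dark=(219,328,117),yellow=(240,459,108)).items():
    P=ray(d,(a[0]+.5)/3.5+385-.5,(a[1]+.5)/3.5+140-.5,a[2])[:2]-c; print(n,(P@u).round(1),(P@[-u[1],u[0]]).round(1))
E
python3 f.py
```

```text
wide 113.0 0.3
shaker 40.4 3.6
dark -37.2 0.1
yellow -111.2 1.9
```

```bash
python3 -c "from station import *; print(finish_job())"
```

```text
the job is handed in; nothing more can be done
None
```

All four pots stand upright on the light rack in reverse order: wide jar farthest, then shaker, dark lid jar, and yellow lid jar nearest. By the last top-camera check the shaker is about 5 mm off its ring centre and the others within about 2 mm; the job was handed in at about 32 s.

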